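# Find the socket that fits the spindle nut and slacken it one flat

### The arm

A 7-joint arm with a two-finger parallel gripper is mounted at the origin on a cart in front of the work surface, level with it; the furniture and walls round the work are solid. World frame = base frame: x ahead of the robot, y to its left, z up, the work surface at z = 0. Lengths are in m, angles in rad, forces in N, time in s.
With the tool pointing down it reaches from about 0.35 to 0.775 m from the base axis. Payload 3.1 kg.
Tool frame: the origin (TCP) lies midway between the tips of the shut fingers; the grasp point (between the pads) lies 19 mm behind it (hold_point_z is the distance from the TCP to the grasp point, in m); z points along the fingers, y is the line along which they close (so a half turn about z gives the same grasp; the last joint's range is limited). The gripper opens to 85 mm and grips with 20 to 120 N. Pads are 22 mm wide; open, the fingers measure 114 mm over their backs; the gripper's body (76 mm by 85 mm) begins 54 mm behind the grasp point. The pads swing forward as they close: fully open they stand 13 mm farther back than shut.
Start: joints at [1.196, 0.311, 0.014, 1.512, -0.004, 1.319, -0.027], TCP at [0.18, -0.52, 0.231] pointing down, gripper open.
Joint ranges: [-2.7, 2.7], [-0.3, 1.91], [-1.27, 1.3], [0.12, 2.57], [-1.44, 4.58], [0.2, 2.03], [-3.05, 3.05]. Speed limits (rad/s): [2.79, 2.79, 3.14, 3.14, 3.14, 3.14, 3.14].

### API

Orientations are given as [roll, pitch, yaw] about the fixed x, y, z axes, in that order (R = Rz(yaw) Ry(pitch) Rx(roll)).
In Python, from rig import * gives the robot as it stands.
- The arm moves only by the tool play_rows, never from a script. Its argument "rows" is a list of rows, each an object of numbers: "x", "y", "z": the shift along the tool's x, y, z in mm; "yaw": the turn about the tool's z in rad. A call has 1 to 5 rows; each row shifts and turns the commanded pose from where the row before left it, along the tool's axes as they then stand; what a row does not reach is not made up. A row lasts 1/12 s, in which the tool goes at most 41.7 mm and 7.16 degrees, less where a joint would pass 70% of its speed; a pose out of reach is approached as far as the arm can. A call is refused whole if a number of a shift passes 41.7 or a number of a turn 0.125, either way. A call with a gripper value outside its range is refused whole. "jaw" is the gripper's target within -1 to 1 (shut at 1, half-way at 0, fully open at -1), set as the call begins (left out, the last holds). The fingers move at their own pace and stop on an object; the grip force is fixed at half the most. Time passes only in rows, so rows that do not move let the fingers close. It gives the time, the measured TCP pose, the force, the opening and the grip force at its end, in the units of the state.
- observe(): the state, without advancing time (a new reading comes with each control period).
- grab_frame(name): name is "scene" or "top" or "wrist"; returns the picture (420x560x3 uint8, blue, green, red); there is no depth.
- camera_model(name): a dict with "vertical_fov" (degrees; the focal length in pixels is half the picture's height over the tangent of half this angle, whatever the lens; pixels are square), "cx", "cy" (the principal point, pixels), "xyz" and "orientation" of the camera in the world. Camera axes: x right, y down, z forward; pixel columns grow to the right and rows downward; lengths in m; the calibration is good to about 2 mm. A picture is of the moment at which its call begins: read the wrist's pose just before it. camera_model takes no time and is no camera call; for the wrist camera it gives the pose at the moment of the call.
- job_done(): hands the job in; it is judged then, once.
The state is a dict: "time_s": time; "joint_pos": joint angles; "dq": joint speeds; "tau": joint torques, N m; "eef_pos": TCP position; "eef_rot": TCP orientation; "contact_force": force on the tool from outside, world axes, zero at the start; "wrist_torque": the same for the moment, N m; "opening": finger opening in m; "grip_force": force on a finger pad.
Only numpy, scipy, OpenCV 4.12 (cv2) and the standard library are available. Lean on these libraries where they do the work, as an engineer would, in place of code of your own. Each camera call takes 0.05 s, during which the arm holds its last target. There are 200 camera calls.

### The job

Slacken the hex nut of the spindle unit nearest to you by one flat (a sixth of a turn, anticlockwise from above), with the one of the three sockets that fits it: its size is not marked, so try sockets on it, and put any that does not fit back upright over a peg of the tray. Push the right socket fully down on the nut before you turn it, and finish still gripping it, fully seated on the nut: do not let go or lift it off. Leave the two units behind, and the bearing, spanner and vee block, as they are.

Things in the scene. Friction and masses are not known exactly. Their poses are not given: they have to be found in the camera images.
- spindle_a: One of three like spindle units, fixed: grey square foot 80 x 80 x 12 mm, round housing, alloy belt pulley 72 mm across, dark washer 46 mm across, then a hex nut on a threaded end. Origin under the foot's centre, z up. Work on the unit nearest to the robot (x below 0.60); the other two wait farther back (x above 0.63).
- nut_a_seat (a point): On the nut's axis at its underside, on the washer, 57 mm above the bench. The nut is 12 to 16 mm thick, its top chamfered, and 18, 22 or 27 mm across flats: which is not told, each unit has another. The threaded end stands 7 mm above it. Turns with the nut: x axis square to a flat, z up.
- nut_a (a joint): turn of nut_a in rad, 0 at the start, growing anticlockwise seen from above (slackening); one flat is 1.05 rad. Stiff: about 0.2 N m turns it, and it stays where it is left.
- spindle_b: One of three like spindle units, fixed: grey square foot 80 x 80 x 12 mm, round housing, alloy belt pulley 72 mm across, dark washer 46 mm across, then a hex nut on a threaded end. Origin under the foot's centre, z up. Work on the unit nearest to the robot (x below 0.60); the other two wait farther back (x above 0.63).
- nut_b_seat (a point): On the nut's axis at its underside, on the washer, 57 mm above the bench. The nut is 12 to 16 mm thick, its top chamfered, and 18, 22 or 27 mm across flats: which is not told, each unit has another. The threaded end stands 7 mm above it. Turns with the nut: x axis square to a flat, z up.
- nut_b (a joint): turn of nut_b in rad, 0 at the start, growing anticlockwise seen from above (slackening); one flat is 1.05 rad. Stiff: about 0.2 N m turns it, and it stays where it is left.
- spindle_c: One of three like spindle units, fixed: grey square foot 80 x 80 x 12 mm, round housing, alloy belt pulley 72 mm across, dark washer 46 mm across, then a hex nut on a threaded end. Origin under the foot's centre, z up. Work on the unit nearest to the robot (x below 0.60); the other two wait farther back (x above 0.63).
- nut_c_seat (a point): On the nut's axis at its underside, on the washer, 57 mm above the bench. The nut is 12 to 16 mm thick, its top chamfered, and 18, 22 or 27 mm across flats: which is not told, each unit has another. The threaded end stands 7 mm above it. Turns with the nut: x axis square to a flat, z up.
- nut_c (a joint): turn of nut_c in rad, 0 at the start, growing anticlockwise seen from above (slackening); one flat is 1.05 rad. Stiff: about 0.2 N m turns it, and it stays where it is left.
- socket_18_mid (a point): Centre, half-way up, of the deep steel socket for 18 mm nuts: cylinder 28 mm across, 70 mm tall, 140 g, square hole in its top, mouth down over a peg. Hexagonal bore 19.5 mm across flats, 44 mm deep, open below; x axis square to a flat of the bore, z up. Fully seated, its rim rests on the washer, this point 35 mm above it.
- socket_18: The same 18 mm socket, origin at the centre of its lower rim. A socket too small for a nut stands on top of it; one too large drops over but turns without taking the nut along; the right one has 1.5 mm of play and up to 0.2 rad of free turn either way.
- socket_22_mid (a point): Centre, half-way up, of the deep steel socket for 22 mm nuts: cylinder 33 mm across, 70 mm tall, 190 g, square hole in its top, mouth down over a peg. Hexagonal bore 23.5 mm across flats, 44 mm deep, open below; x axis square to a flat of the bore, z up. Fully seated, its rim rests on the washer, this point 35 mm above it.
- socket_22: The same 22 mm socket, origin at the centre of its lower rim. A socket too small for a nut stands on top of it; one too large drops over but turns without taking the nut along; the right one has 1.5 mm of play and up to 0.2 rad of free turn either way.
- socket_27_mid (a point): Centre, half-way up, of the deep steel socket for 27 mm nuts: cylinder 39 mm across, 70 mm tall, 240 g, square hole in its top, mouth down over a peg. Hexagonal bore 28.5 mm across flats, 44 mm deep, open below; x axis square to a flat of the bore, z up. Fully seated, its rim rests on the washer, this point 35 mm above it.
- socket_27: The same 27 mm socket, origin at the centre of its lower rim. A socket too small for a nut stands on top of it; one too large drops over but turns without taking the nut along; the right one has 1.5 mm of play and up to 0.2 rad of free turn either way.
- peg_1 (a point): Foot of peg 1 of three on the socket tray, on its deck 8 mm above the bench where a socket's rim rests. Round black peg 14 mm across (17 mm at the foot), 24 mm tall, tapered top. Pegs stand 72 mm apart in a row along the point's y axis; the fixed tray is 56 x 226 mm, its long edges 7 mm above the deck. Which socket stands on which peg varies.
- peg_2 (a point): Foot of peg 2 of three on the socket tray, on its deck 8 mm above the bench where a socket's rim rests. Round black peg 14 mm across (17 mm at the foot), 24 mm tall, tapered top. Pegs stand 72 mm apart in a row along the point's y axis; the fixed tray is 56 x 226 mm, its long edges 7 mm above the deck. Which socket stands on which peg varies.
- peg_3 (a point): Foot of peg 3 of three on the socket tray, on its deck 8 mm above the bench where a socket's rim rests. Round black peg 14 mm across (17 mm at the foot), 24 mm tall, tapered top. Pegs stand 72 mm apart in a row along the point's y axis; the fixed tray is 56 x 226 mm, its long edges 7 mm above the deck. Which socket stands on which peg varies.
- bearing_mid (a point): Bystander: ball bearing lying flat, 40 mm across, 12 mm high; centre.
- spanner_mid (a point): Bystander: combination spanner lying flat, 163 x 25 x 8 mm; centre.
- vee_mid (a point): Bystander: steel vee block, 50 x 44 x 32 mm; centre.
Not all that is in view belongs to the job. What is shaped like the socket_27 but green or red is not meant. What is shaped like the socket_22 but orange is not meant.

How it is judged:
By the outcome, as a careful person would: the job done as asked, in the order asked, and still so for the second after the job is handed in, while the arm keeps its last pose, push and grip.
It also fails if it takes over 72 s, if anything falls off the work surface, if the arm or the gripper's body presses on something with over 40 N, if the wrist force passes 120 N, or if a joint passes its speed limit or range.

## Working session

There is one attempt and no reset: what is moved stays moved. The work goes in short steps, Python scripts to look and compute and a tool call to move; the robot and the scene stay as the last step left them, time stands still between calls to the robot, and variables do not carry over. Pictures are saved under pics/ and viewed, at most 10 in all, crops included, and the job is handed in when it is done.

Besides the shell and the picture viewer there is one more tool, called after "Emit:" by a JSON object that holds its "method" and its "body", one argument or row to a line. play_rows: Moves the arm, as the interface text tells. Its arguments: {"type":"object","properties":{"rows":{"type":"array","items":{"type":"object","properties":{"x":{"type":"number"},"y":{"type":"number"},"z":{"type":"number"},"yaw":{"type":"number"}}}},"jaw":{"type":"number"}},"required":["rows"]}

```bash
mkdir -p pics; cat > h.py <<'E'
from rig import *
import numpy as np, cv2
from scipy.spatial.transform import Rotation as R
def ray(m,u,v,z,H=420):
    f=H/2/np.tan(np.radians(m["vertical_fov"])/2)
    d=np.array([(u-m["cx"])/f,(v-m["cy"])/f,1]);o=m["orientation"]
    Rm=R.from_euler('xyz',o).as_matrix(); d=Rm@d;p=np.array(m["xyz"])
    return p+d*(z-p[2])/d[2]
def proj(m,P,H=420):
    f=H/2/np.tan(np.radians(m["vertical_fov"])/2)
    Rm=R.from_euler('xyz',m["orientation"]).as_matrix(); c=Rm.T@(np.array(P)-m["xyz"])
    return c[0]/c[2]*f+m["cx"],c[1]/c[2]*f+m["cy"]
E
python3 - <<'E'
from h import *
print(observe())
for n in("top","scene","wrist"):
    print(n,camera_model(n)); cv2.imwrite(f"pics/{n}0.png",grab_frame(n))
a=cv2.imread("pics/top0.png");b=cv2.imread("pics/scene0.png")
E
```

```text
{'time_s': 0.0, 'joint_pos': array([ 1.19630379,  0.31173143,  0.01396093,  1.51307812, -0.00437005,
        1.31920526, -0.02722026]), 'dq': array([ 0.00157486,  0.00145067, -0.00013987,  0.00139951,  0.00014171,
        0.00010125, -0.00051099]), 'tau': array([ 2.17836850e-04, -3.79924536e+01,  1.45808654e-01, -2.30594051e+01,
        1.21403023e-02,  1.36183907e-02,  6.77598010e-06]), 'eef_pos': array([ 0.17944979, -0.51911647,  0.23020935]), 'eef_rot': array([-3.13920363e+00,  1.16997488e-04,  3.32886175e-01]), 'contact_force': array([ 0.36024671, -0.40852297, -0.97167016]), 'wrist_torque': array([ 0.02755305, -0.00418938, -0.05235286]), 'grip_force': 0.0, 'opening': 0.0855422974475787}
top {'vertical_fov': 55.65079626929134, 'cx': 279.08824018689825, 'cy': 204.47189179371645, 'xyz': array([0.39998444, 0.07394049, 1.01105391]), 'orientation': array([-3.00564353, -0.01313936, -1.59737635])}
scene {'vertical_fov': 56.96500610881754, 'cx': 286.3383927987586, 'cy': 211.3846010967228, 'xyz': array([-0.03539062, -0.41478081,  0.57479138]), 'orientation': array([-2.16067865, -0.00612982, -0.85496186])}
wrist {'vertical_fov': 60.592810752236005, 'cx': 279.51517438622494, 'cy': 209.46705502809317, 'xyz': array([ 0.24452021, -0.49636729,  0.37241073]), 'orientation': array([ 2.86689418e+00,  2.17554845e-03, -1.23650431e+00])}
```

View pics/top0.png

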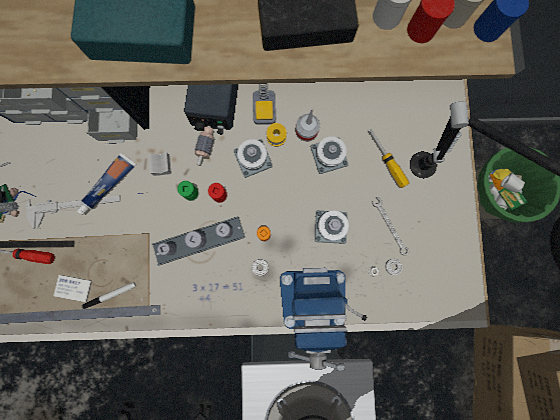

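View pics/scene0.png

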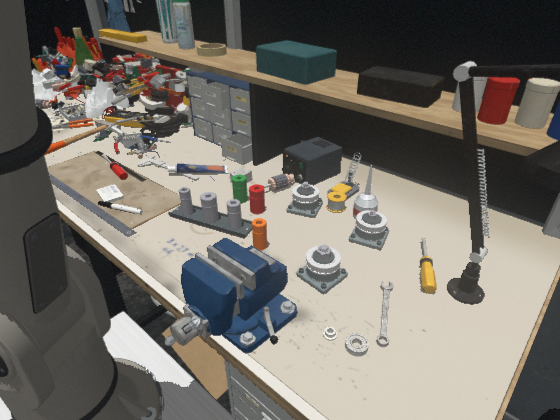

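The top view shows the nearest unit at about (332,226), with the other two at (253,155) and (330,153). The tray sockets are at about (166,247), (195,239) and (223,230). The green (187,190), red (217,192) and orange (264,233) cylinders are decoys. I'll confirm in an enlarged crop.

```bash
python3 - <<'E'
from h import *
a=cv2.imread("pics/top0.png")
c1=cv2.resize(a[205:280,145:245],None,fx=4,fy=4,interpolation=cv2.INTER_CUBIC)
c2=cv2.resize(a[188:263,295:370],None,fx=5.2,fy=4,interpolation=cv2.INTER_CUBIC)
c2=cv2.resize(a[188:263,285:385],None,fx=4,fy=4,interpolation=cv2.INTER_CUBIC)
cv2.imwrite("pics/c1.png",np.hstack([c1,c2]))
m=camera_model("top")
for u,v,z in [(332,226,.065),(253,155,.065),(330,153,.065),(165,247,.078),(194,239,.078),(223,230,.078)]: print(u,v,ray(m,u,v,z))
E
```

```text
332 226 [ 0.4740626  -0.06680332  0.065     ]
253 155 [0.65237788 0.11846495 0.065     ]
330 153 [ 0.65305565 -0.06988972  0.065     ]
165 247 [0.43409695 0.32606354 0.078     ]
194 239 [0.45090895 0.25890632 0.078     ]
223 230 [0.47018756 0.19123767 0.078     ]
```

View pics/c1.png

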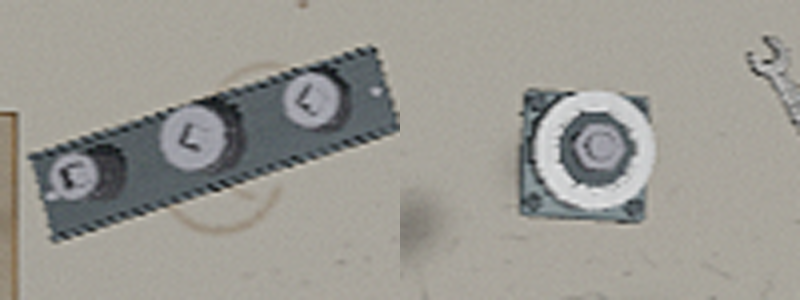

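The tray tops differ in size: left (75,177) is the 18, middle (194,139) the 27, right (311,99) the 22, all steel grey on pegs. The nut is at crop (599,146) on the nearest unit. I'll move over the nut for a wrist view that measures its size.

Emit:
{"method": "play_rows", "body": {
  "rows": [
    {"x": 28.5,"y": -22},
    {"x": 28.5,"y": -22},
    {"x": 28.5,"y": -22},
    {"x": 28.5,"y": -22},
    {"x": 28.5,"y": -22}
  ]
}}

```text
invalid input
```

Emit:
{"method": "play_rows", "body": {
  "rows": [
    {"x": 28.5,"y": -22},
    {"x": 28.5,"y": -22},
    {"x": 28.5,"y": -22},
    {"x": 28.5,"y": -22},
    {"x": 28.5,"y": -22}
  ]
}}

```text
invalid input
```

Emit:
{"method": "play_rows", "body": {
  "rows": [
    {"x": 28.5,"y": -22,"z": 14},
    {"x": 28.5,"y": -22,"z": 14},
    {"x": 28.5,"y": -22,"z": 14},
    {"x": 28.5,"y": -22,"z": 14},
    {"x": 28.5,"y": -22,"z": 14}
  ]
}}

```text
invalid input
```

Emit:
{"method": "play_rows", "body": {
  "rows": [
    {"x": 0},
    {"x": 0}
  ]
}}

```text
invalid input
```

```bash
python3 - <<'E'
from h import *
m=camera_model("wrist"); a=grab_frame("wrist"); o=observe(); print(o["time_s"],o["eef_pos"],o["eef_rot"],o["joint_pos"],o["contact_force"],m)
cv2.imwrite("pics/w1.png",a)
u,v=map(int,proj(m,[.474,-.068,.07])); print(u,v)
c=a[max(0,v-75):v+75,max(0,u-100):u+100]; print(max(0,v-75),max(0,u-100))
cv2.imwrite("pics/w1c.png",cv2.resize(c,None,fx=4,fy=4,interpolation=cv2.INTER_CUBIC))
E
```

```text
0.2 [ 0.17955623 -0.51940155  0.23063074] [-3.14013568e+00  1.03635947e-04  3.32909829e-01] [ 1.19627503  0.31143346  0.01398958  1.51243984 -0.00436154  1.31920952
 -0.02720286] [ 0.28438904  0.05653044 -0.29980524] {'vertical_fov': 60.592810752236005, 'cx': 279.51517438622494, 'cy': 209.46705502809317, 'xyz': array([ 0.24454034, -0.4964217 ,  0.3725521 ]), 'orientation': array([ 2.86690382e+00,  1.86063172e-03, -1.23650466e+00])}
-327 -576
0 0Traceback (most recent call last):
  File "<stdin>", line 6, in <module>
cv2.error: OpenCV(4.12.0) /io/opencv/modules/imgproc/src/resize.cpp:4208: error: (-215:Assertion failed) !ssize.empty() in function 'resize'
```

The moves were refused. The rows probably need all four keys, so I'll resend one to check.

Emit:
{"method": "play_rows", "body": {
  "rows": [
    {"x": 28.5,"y": -22,"z": 0,"yaw": 0},
    {"x": 28.5,"y": -22,"z": 0,"yaw": 0},
    {"x": 28.5,"y": -22,"z": 0,"yaw": 0},
    {"x": 28.5,"y": -22,"z": 0,"yaw": 0},
    {"x": 28.5,"y": -22,"z": 0,"yaw": 0}
  ],
  "jaw": -1
}}

```text
time_s: 0.62
eef_pos: [0.279, -0.3677, 0.2311]
eef_rot: [-3.141, 0.0, 0.332]
contact_force: [1.2, 0.8, 0.8]
opening: 0.0853
grip_force: 0.0
```

Emit:
{"method": "play_rows", "body": {
  "rows": [
    {"x": 28.5,"y": -22,"z": 0,"yaw": 0},
    {"x": 28.5,"y": -22,"z": 0,"yaw": 0},
    {"x": 28.5,"y": -22,"z": 0,"yaw": 0},
    {"x": 28.5,"y": -22,"z": 0,"yaw": 0},
    {"x": 28.5,"y": -22,"z": 0,"yaw": 0}
  ]
}}

```text
time_s: 1.03
eef_pos: [0.3777, -0.2171, 0.2313]
eef_rot: [3.141, 0.0, 0.333]
contact_force: [0.7, -1.2, 0.9]
opening: 0.0857
grip_force: 0.0
```

Emit:
{"method": "play_rows", "body": {
  "rows": [
    {"x": 28.5,"y": -22,"z": 14,"yaw": 0},
    {"x": 28.5,"y": -22,"z": 14,"yaw": 0},
    {"x": 28.5,"y": -22,"z": 14,"yaw": 0},
    {"x": 28.5,"y": -22,"z": 14,"yaw": 0},
    {"x": 28.5,"y": -22,"z": 14,"yaw": 0}
  ]
}}

```text
time_s: 1.45
eef_pos: [0.4765, -0.0669, 0.1607]
eef_rot: [3.141, -0.0, 0.332]
contact_force: [1.5, -0.4, 0.5]
opening: 0.0852
grip_force: 0.0
```

Emit:
{"method": "play_rows", "body": {
  "rows": [
    {"x": 0,"y": 0,"z": 0,"yaw": 0},
    {"x": 0,"y": 0,"z": 0,"yaw": 0}
  ]
}}

```text
time_s: 1.62
eef_pos: [0.4758, -0.0655, 0.1602]
eef_rot: [-3.139, 0.002, 0.339]
contact_force: [-0.3, -0.2, -0.4]
opening: 0.0854
grip_force: 0.0
```

```bash
python3 - <<'E'
from h import *
m=camera_model("wrist"); a=grab_frame("wrist"); o=observe(); print(o["time_s"],o["eef_pos"],o["eef_rot"],o["joint_pos"],o["contact_force"],m)
cv2.imwrite("pics/w1.png",a)
u,v=map(int,proj(m,[.474,-.068,.07])); print(u,v)
c=a[max(0,v-75):v+75,max(0,u-100):u+100]; print(max(0,v-75),max(0,u-100))
cv2.imwrite("pics/w1c.png",cv2.resize(c,None,fx=4,fy=4,interpolation=cv2.INTER_CUBIC))
E
```

```text
1.6667 [ 0.47559743 -0.06791885  0.16079579] [-3.14124256e+00  1.47633954e-03  3.34762499e-01] [ 0.45778827  0.25375519 -0.42044051  1.79121381  0.11423013  1.12196967
 -1.23658625] [ 0.33069974  0.03290205 -0.15677783] {'vertical_fov': 60.592810752236005, 'cx': 279.51517438622494, 'cy': 209.46705502809317, 'xyz': array([ 0.54091803, -0.04218052,  0.30219747]), 'orientation': array([ 2.86531510e+00,  2.31410335e-03, -1.23054006e+00])}
283 217
142 183
```

View pics/w1c.png

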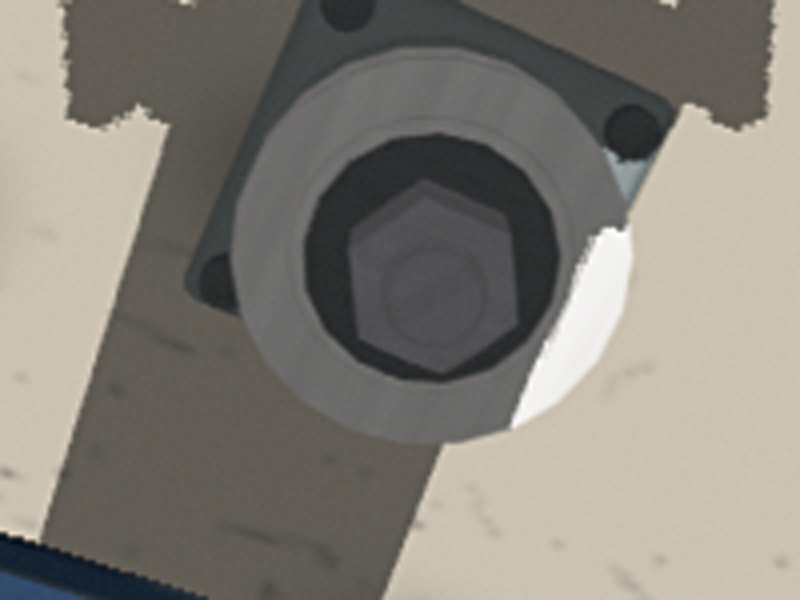

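The wrist crop shows the washer spanning 305–558 px (46 mm) and the nut 165 px across flats, which is about 28 mm. So it is the 27 mm nut, and the stud centre is at (435,297). The 27 socket is the widest one, on the middle peg. I'll compute the pose, turn the tool and go over it.

```bash
python3 - <<'E'
from h import *
m={'vertical_fov': 60.592810752236005, 'cx': 279.51517438622494, 'cy': 209.46705502809317,'xyz':np.array([ 0.54091803, -0.04218052,  0.30219747]),'orientation':[ 2.86531510e+00,  2.31410335e-03, -1.23054006e+00]}
q=lambda u,v,z:ray(m,183+u/4,142+v/4,z)[:2].round(4)
print("washer",q(431,258,.057),"stud",q(435,297,.077),"pulley",q(433,245,.053))
c=q(435,297,.077)
for p in [(519,322),(443,373),(357,335)]:
  for z in (.068,.071): d=q(*p,z)-c; print(p,z,np.hypot(*d),np.degrees(np.arctan2(d[1],d[0]))%60)
print("vise",q(0,535,.12),q(200,598,.12))
E
```

```text
washer [ 0.4799 -0.0716] stud [ 0.4789 -0.0721] pulley [ 0.4813 -0.0716]
(519, 322) 0.068 0.016410362579784774 23.35135481673106
(519, 322) 0.071 0.01573848785620779 25.9921954576277
(443, 373) 0.068 0.016548413821269974 25.790831012149937
(443, 373) 0.071 0.015430489298787615 25.734735690820003
(357, 335) 0.068 0.016197839362087744 25.819398401978702
(357, 335) 0.071 0.015560205654167911 22.83552510648849
vise [ 0.438  -0.0212] [ 0.438  -0.0504]
```

Emit:
{"method": "play_rows", "body": {
  "rows": [
    {"x": 0,"y": 0,"z": 0,"yaw": -0.125},
    {"x": 0,"y": 0,"z": 0,"yaw": -0.125},
    {"x": 0,"y": 0,"z": 0,"yaw": -0.125},
    {"x": 0,"y": 0,"z": 0,"yaw": -0.125},
    {"x": 0,"y": 0,"z": 0,"yaw": -0.125}
  ]
}}

```text
time_s: 2.08
eef_pos: [0.4754, -0.0709, 0.1619]
eef_rot: [3.14, 0.001, 0.96]
contact_force: [-0.2, -0.1, 0.9]
opening: 0.0854
grip_force: 0.0
```

Emit:
{"method": "play_rows", "body": {
  "rows": [
    {"x": 0,"y": 0,"z": 0,"yaw": -0.125},
    {"x": 0,"y": 0,"z": 0,"yaw": -0.125},
    {"x": 0,"y": 0,"z": 0,"yaw": -0.125},
    {"x": 0,"y": 0,"z": 0,"yaw": -0.125},
    {"x": 0,"y": 0,"z": 0,"yaw": -0.125}
  ]
}}

```text
time_s: 2.5
eef_pos: [0.4755, -0.071, 0.1618]
eef_rot: [3.141, 0.002, 1.585]
contact_force: [0.0, 0.4, 0.3]
opening: 0.0858
grip_force: 0.0
```

Emit:
{"method": "play_rows", "body": {
  "rows": [
    {"x": 0,"y": 0,"z": 0,"yaw": -0.125},
    {"x": 0,"y": 0,"z": 0,"yaw": -0.12},
    {"x": 32.4,"y": 5.9,"z": 0,"yaw": 0},
    {"x": 32.4,"y": 5.9,"z": 0,"yaw": 0},
    {"x": 32.4,"y": 5.9,"z": 0,"yaw": 0}
  ]
}}

```text
time_s: 2.92
eef_pos: [0.4684, 0.028, 0.1618]
eef_rot: [3.141, 0.002, 1.821]
contact_force: [0.6, -0.1, -0.3]
opening: 0.0853
grip_force: 0.0
```

Emit:
{"method": "play_rows", "body": {
  "rows": [
    {"x": 32.4,"y": 5.9,"z": 0,"yaw": 0},
    {"x": 32.4,"y": 5.9,"z": 0,"yaw": 0},
    {"x": 32.4,"y": 5.9,"z": 0,"yaw": 0},
    {"x": 32.4,"y": 5.9,"z": 0,"yaw": 0},
    {"x": 32.4,"y": 5.9,"z": 0,"yaw": 0}
  ]
}}

```text
time_s: 3.33
eef_pos: [0.4565, 0.1932, 0.1619]
eef_rot: [3.14, 0.002, 1.823]
contact_force: [0.2, -0.4, -0.4]
opening: 0.0854
grip_force: 0.0
```

Emit:
{"method": "play_rows", "body": {
  "rows": [
    {"x": 32.4,"y": 5.9,"z": 0,"yaw": 0},
    {"x": 32.4,"y": 5.9,"z": 0,"yaw": 0},
    {"x": 0,"y": 0,"z": 0,"yaw": 0},
    {"x": 0,"y": 0,"z": 0,"yaw": 0}
  ]
}}

```text
time_s: 3.67
eef_pos: [0.4506, 0.2607, 0.1618]
eef_rot: [3.141, 0.0, 1.83]
contact_force: [0.7, -0.7, 0.3]
opening: 0.085
grip_force: 0.0
```

```bash
python3 - <<'E'
from h import *
m=camera_model("wrist"); a=grab_frame("wrist"); o=observe(); print(o["time_s"],o["eef_pos"],o["eef_rot"],o["joint_pos"],m)
import pickle; pickle.dump(m,open("w2.pkl","wb"))
cv2.imwrite("pics/w2.png",a)
u,v=map(int,proj(m,[.4495,.26,.078])); print(u,v, max(0,v-75),max(0,u-100))
c=a[max(0,v-75):v+75,max(0,u-100):u+100]
cv2.imwrite("pics/w2c.png",cv2.resize(c,None,fx=4,fy=4,interpolation=cv2.INTER_CUBIC))
E
```

```text
3.7167 [0.45139971 0.25851406 0.16146711] [3.14112795e+00 1.99517067e-03 1.82647347e+00] [ 0.03313318  0.4023878  -0.77425527  1.68015715  0.30243892  1.1830343
 -0.56147908] {'vertical_fov': 60.592810752236005, 'cx': 279.51517438622494, 'cy': 209.46705502809317, 'xyz': array([0.43276623, 0.32783339, 0.30387952]), 'orientation': array([ 2.86630565e+00, -1.41196221e-03,  2.60347838e-01])}
277 218 143 177
```

View pics/w2c.png

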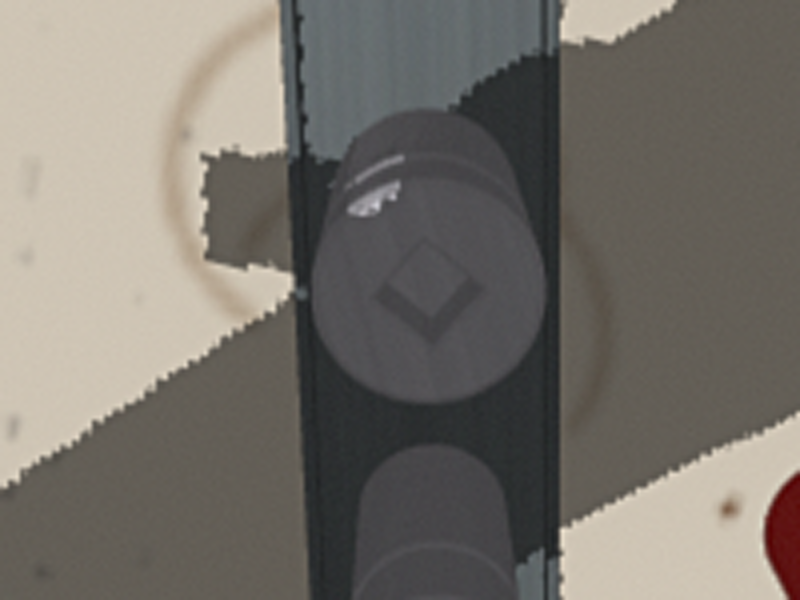

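```bash
python3 - <<'E'
from h import *
import pickle; m=pickle.load(open("w2.pkl","rb"))
q=lambda u,v,z:ray(m,177+u/4,143+v/4,z)[:2].round(4)
z=.078
P=[q(*p,z) for p in [(425,237),(483,288),(432,345),(375,292)]]
c=q(430,290,z);print("c",c,np.mean(P,0),[ (np.degrees(np.arctan2(*(p-np.mean(P,0))[::-1]))%90).round(1) for p in P], [np.hypot(*(p-np.mean(P,0))) for p in P])
print("w",np.hypot(*(q(313,285,z)-q(546,285,z))))
t=camera_model("top")
for z in (.04,.06,.08,.1,.12):print(z,ray(t,290,270,z),ray(t,343,270,z))
w={'vertical_fov': 60.592810752236005, 'cx': 279.51517438622494, 'cy': 209.46705502809317,'xyz':np.array([ 0.54091803, -0.04218052,  0.30219747]),'orientation':[ 2.86531510e+00,  2.31410335e-03, -1.23054006e+00]}
for z in (.04,.06,.08,.1):print(z,ray(w,183,142+535/4,z),ray(w,233,142+598/4,z))
y=1.8265
d=c-np.array([.4514,.2585]);print("tool d",d@[np.cos(y),np.sin(y)],d@[np.sin(y),-np.cos(y)])
E
```

```text
c [0.4537 0.2631] [0.45355 0.26295] [np.float64(18.8), np.float64(18.0), np.float64(18.2), np.float64(16.2)] [np.float64(0.009139201278011109), np.float64(0.008886225295365861), np.float64(0.00942364048550242), np.float64(0.008798011138888166)]
w 0.038179182809484
0.04 [0.37244544 0.03559802 0.04      ] [ 0.36899732 -0.09237036  0.04      ]
0.06 [0.37301264 0.03638773 0.06      ] [ 0.36963554 -0.08894499  0.06      ]
0.08 [0.37357984 0.03717743 0.08      ] [ 0.37027376 -0.08551962  0.08      ]
0.1 [0.37414704 0.03796714 0.1       ] [ 0.37091197 -0.08209425  0.1       ]
0.12 [0.37471423 0.03875685 0.12      ] [ 0.37155019 -0.07866888  0.12      ]
0.04 [ 0.39280328 -0.01200048  0.04      ] [ 0.39283908 -0.05394322  0.04      ]
0.06 [ 0.40410124 -0.01430256  0.06      ] [ 0.40413431 -0.05304598  0.06      ]
0.08 [ 0.41539919 -0.01660465  0.08      ] [ 0.41542953 -0.05214874  0.08      ]
0.1 [ 0.42669715 -0.01890673  0.1       ] [ 0.42672475 -0.0512515   0.1       ]
tool d 0.0038687031566821146 0.00338867760128898
```

The crop shows the 27 socket's top centred at (430,290), 38 mm wide, so size is confirmed. Its drive square corners are at (425,237), (483,288), (432,345) and (375,292). Next I descend and grip.

Emit:
{"method": "play_rows", "body": {
  "rows": [
    {"x": 3.9,"y": 3.4,"z": 0,"yaw": 0},
    {"x": 0,"y": 0,"z": 35,"yaw": 0},
    {"x": 0,"y": 0,"z": 35,"yaw": 0},
    {"x": 0,"y": 0,"z": 35,"yaw": 0},
    {"x": 0,"y": 0,"z": 24,"yaw": 0}
  ]
}}

```text
time_s: 4.13
eef_pos: [0.4531, 0.2607, 0.0294]
eef_rot: [-3.139, 0.003, 1.823]
contact_force: [-0.6, -0.0, 0.0]
opening: 0.0853
grip_force: 0.0
```

Emit:
{"method": "play_rows", "body": {
  "rows": [
    {"x": 0,"y": 0,"z": 0,"yaw": 0},
    {"x": 0,"y": 0,"z": 0,"yaw": 0},
    {"x": 0,"y": 0,"z": 0,"yaw": 0},
    {"x": 0,"y": 0,"z": 0,"yaw": 0},
    {"x": 0,"y": 0,"z": 0,"yaw": 0}
  ],
  "jaw": 1
}}

```text
time_s: 4.55
eef_pos: [0.4546, 0.2654, 0.0346]
eef_rot: [3.137, -0.0, 1.827]
contact_force: [0.4, -0.7, 4.8]
opening: 0.038
grip_force: 59.3
```

Emit:
{"method": "play_rows", "body": {
  "rows": [
    {"x": 0,"y": 0,"z": 0,"yaw": 0},
    {"x": 0,"y": 0,"z": 0,"yaw": 0},
    {"x": 0,"y": 0,"z": 0,"yaw": 0},
    {"x": 0,"y": 0,"z": 0,"yaw": 0},
    {"x": 0,"y": 0,"z": 0,"yaw": 0}
  ]
}}

```text
time_s: 4.97
eef_pos: [0.4546, 0.2654, 0.0346]
eef_rot: [3.137, 0.0, 1.828]
contact_force: [-0.5, -0.9, 6.8]
opening: 0.0375
grip_force: 59.4
```

Gripped at 37.5 mm. Lift and check how the socket sits in the grip.

Emit:
{"method": "play_rows", "body": {
  "rows": [
    {"x": 0,"y": 0,"z": -10,"yaw": 0},
    {"x": 0,"y": 0,"z": -20,"yaw": 0},
    {"x": 0,"y": 0,"z": -25,"yaw": 0},
    {"x": 0,"y": 0,"z": -30,"yaw": 0},
    {"x": 0,"y": 0,"z": -25,"yaw": 0}
  ]
}}

```text
time_s: 5.38
eef_pos: [0.4526, 0.265, 0.1444]
eef_rot: [3.141, -0.0, 1.829]
contact_force: [1.1, 0.9, -2.1]
opening: 0.0375
grip_force: 60.2
```

Emit:
{"method": "play_rows", "body": {
  "rows": [
    {"x": 0,"y": 0,"z": 0,"yaw": 0},
    {"x": 0,"y": 0,"z": 0,"yaw": 0},
    {"x": 0,"y": 0,"z": 0,"yaw": 0}
  ]
}}

```text
time_s: 5.63
eef_pos: [0.4522, 0.264, 0.1416]
eef_rot: [-3.14, 0.001, 1.828]
contact_force: [-0.9, -1.0, -2.8]
opening: 0.0378
grip_force: 60.3
```

```bash
python3 - <<'E'
from h import *
P=[]
import time
m=camera_model("wrist"); a=grab_frame("wrist"); o=observe(); print(o["time_s"],o["eef_pos"],o["eef_rot"],o["joint_pos"],o["contact_force"],m["xyz"],m["orientation"])
import pickle; pickle.dump((m,o),open("w3.pkl","wb"))
u,v=map(int,proj(m,[.4545,.265,.19])); print(u,v,max(0,v-75),max(0,u-100))
c=a[max(0,v-75):v+75,max(0,u-100):u+100]
w=cv2.resize(c,None,fx=4,fy=4,interpolation=cv2.INTER_CUBIC)
cv2.imwrite("pics/w3.png",w)
E
```

```text
5.6833 [0.45184501 0.26361234 0.1408542 ] [-3.13851888e+00  1.29585730e-03  1.82783158e+00] [ 0.01527927  0.43265007 -0.76708405  1.69742157  0.32472593  1.14713359
 -0.58516427] [-0.65822399  0.17541982 -2.25952252] [0.43474679 0.33134249 0.28358683] [2.86554955e+00 1.11758640e-03 2.58461487e-01]
286 344 269 186
```

View pics/w3.png

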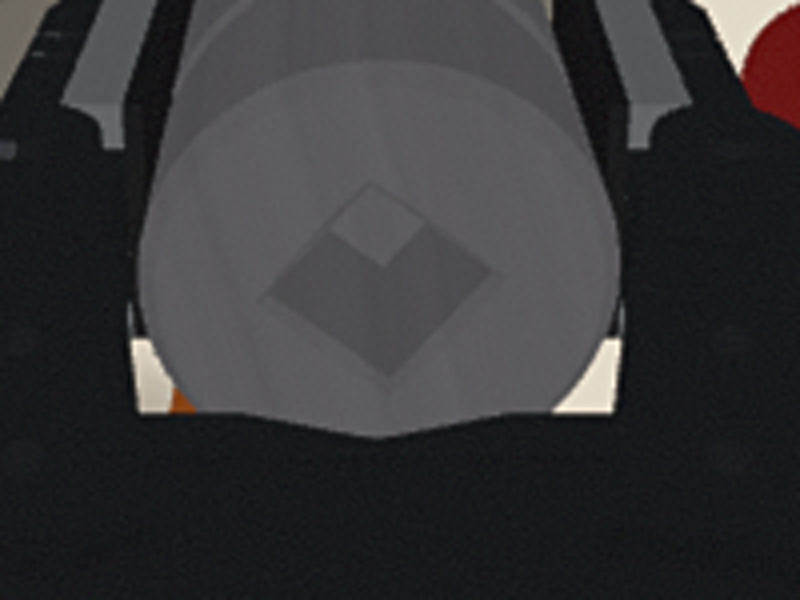

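The held socket is upright between the pads, with drive square corners at (371,182), (497,272), (388,377) and (265,298).

```bash
python3 - <<'E'
from h import *
import pickle; m,o=pickle.load(open("w3.pkl","rb"))
q=lambda u,v,z:ray(m,186+u/4,269+v/4,z)[:2]
Rm=R.from_euler('xyz',m["orientation"]).as_matrix()
# TCP in camera frame assumed fixed: show tool-frame offset
y=o["eef_rot"][2]
for z in (.183,.186,.189):
  P=np.array([q(*p,z) for p in [(371,182),(497,272),(388,377),(265,298)]]);c=P.mean(0)
  a=[(np.degrees(np.arctan2(*(p-c)[::-1]))%90).round(1) for p in P]; d=c-o["eef_pos"][:2]
  print(z,c,a,[np.hypot(*(p-c)).round(4) for p in P],"width",np.hypot(*(q(138,270,z)-q(619,270,z))),"tool",d@[np.cos(y),np.sin(y)],d@[np.sin(y),-np.cos(y)])
  print((np.array(q(138,270,z))+q(619,270,z))/2)
for i in range(3): 
  print(observe()["eef_pos"],camera_model("wrist")["xyz"])
E
```

```text
0.183 [0.45362577 0.26142972] [np.float64(19.3), np.float64(21.3), np.float64(19.0), np.float64(23.3)] [np.float64(0.0093), np.float64(0.0095), np.float64(0.009), np.float64(0.0095)] width 0.038868064310101876 tool -0.002563606330061084 0.0011674019036310172
[0.45317144 0.2625984 ]
0.186 [0.4530627  0.26351487] [np.float64(19.3), np.float64(21.3), np.float64(19.0), np.float64(23.3)] [np.float64(0.0091), np.float64(0.0092), np.float64(0.0087), np.float64(0.0092)] width 0.03770882512616978 tool -0.0004038217818453153 0.0011529089447538555
[0.45262192 0.26464869]
0.189 [0.45249964 0.26560002] [np.float64(19.3), np.float64(21.3), np.float64(19.0), np.float64(23.3)] [np.float64(0.0088), np.float64(0.0089), np.float64(0.0085), np.float64(0.0089)] width 0.036549585942237686 tool 0.001755962766370507 0.001138415985876708
[0.45207241 0.26669898]
[0.45184501 0.26361234 0.1408542 ] [0.43458177 0.33112595 0.2828795 ]
[0.45184501 0.26361234 0.1408542 ] [0.43458177 0.33112595 0.2828795 ]
[0.45184501 0.26361234 0.1408542 ] [0.43458177 0.33112595 0.2828795 ]
```

Emit:
{"method": "play_rows", "body": {
  "rows": [
    {"x": -20,"y": -3.6,"z": 0,"yaw": 0},
    {"x": -36,"y": -6.4,"z": 0,"yaw": 0},
    {"x": -36,"y": -6.5,"z": 0,"yaw": 0},
    {"x": -36,"y": -6.5,"z": 0,"yaw": 0},
    {"x": -36,"y": -6.5,"z": 0,"yaw": 0}
  ]
}}

```text
time_s: 6.1
eef_pos: [0.4645, 0.0966, 0.1405]
eef_rot: [-3.138, -0.0, 1.829]
contact_force: [1.6, -1.3, -2.7]
opening: 0.0378
grip_force: 60.3
```

Emit:
{"method": "play_rows", "body": {
  "rows": [
    {"x": -36,"y": -6.5,"z": 0,"yaw": 0},
    {"x": -36,"y": -6.5,"z": 0,"yaw": 0},
    {"x": -36,"y": -6.5,"z": 0,"yaw": 0},
    {"x": -36,"y": -6.4,"z": 0,"yaw": 0},
    {"x": -26,"y": -4.6,"z": 0,"yaw": 0}
  ]
}}

```text
time_s: 6.52
eef_pos: [0.478, -0.078, 0.1404]
eef_rot: [-3.137, 0.0, 1.824]
contact_force: [1.1, 0.0, -2.3]
opening: 0.0376
grip_force: 60.3
```

Emit:
{"method": "play_rows", "body": {
  "rows": [
    {"x": 0,"y": 0,"z": 10,"yaw": 0.08},
    {"x": 0,"y": 0,"z": 15,"yaw": 0.08},
    {"x": 0,"y": 0,"z": 7,"yaw": 0},
    {"x": 0,"y": 0,"z": 0,"yaw": 0},
    {"x": 0,"y": 0,"z": 0,"yaw": 0}
  ]
}}

```text
time_s: 6.93
eef_pos: [0.4788, -0.0728, 0.1093]
eef_rot: [-3.139, -0.001, 1.671]
contact_force: [-0.8, 0.3, -1.3]
opening: 0.0374
grip_force: 60.3
```

```bash
python3 - <<'E'
from h import *
o=observe(); print(o["time_s"],o["eef_pos"],o["eef_rot"],o["joint_pos"],o["contact_force"])
a=grab_frame("scene");b=grab_frame("top")
m=camera_model("scene");u,v=map(int,proj(m,[.479,-.072,.09])); print(u,v)
m=camera_model("top");s,t=map(int,proj(m,[.479,-.072,.15])); print(s,t)
f=lambda i,u,v:cv2.resize(i[v-50:v+50,u-40:u+40],None,fx=5,fy=5,interpolation=cv2.INTER_CUBIC)
cv2.imwrite("pics/s4.png",np.hstack([f(a,u,v),f(b,s,t)]))
E
```

```text
6.9333 [ 0.47876969 -0.07278381  0.10929449] [-3.13893635e+00 -1.11250705e-03  1.67101900e+00] [ 0.6287326   0.35844645 -0.63764961  1.84187875  0.24610046  1.02384524
 -0.00809777] [-0.76622078  0.27908976 -1.33066028]
324 242
339 220
```

View pics/s4.png

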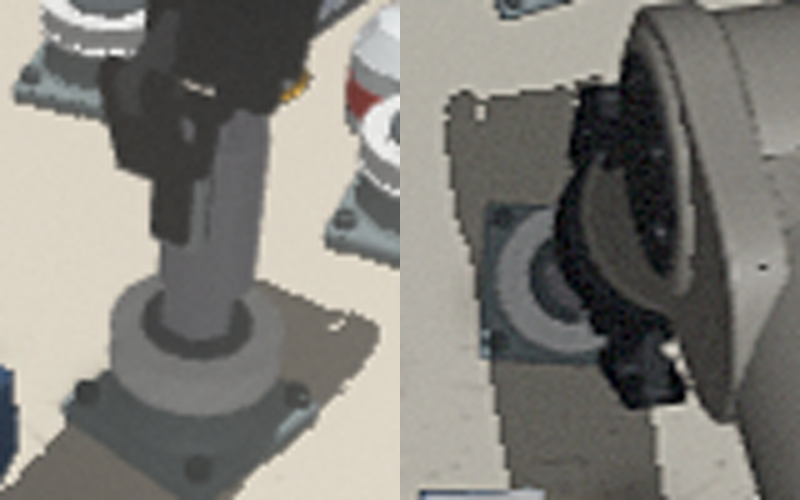

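The scene view (left half) shows the socket at crop (210,230) straight above the washer at (197,325). Lower gently and watch the force.

Emit:
{"method": "play_rows", "body": {
  "rows": [
    {"x": 0,"y": 0,"z": 4,"yaw": 0},
    {"x": 0,"y": 0,"z": 4,"yaw": 0},
    {"x": 0,"y": 0,"z": 2,"yaw": 0},
    {"x": 0,"y": 0,"z": 0,"yaw": 0},
    {"x": 0,"y": 0,"z": 0,"yaw": 0}
  ]
}}

```text
time_s: 7.45
eef_pos: [0.4797, -0.0735, 0.1002]
eef_rot: [-3.141, -0.0, 1.668]
contact_force: [-0.1, -0.2, -2.5]
opening: 0.0377
grip_force: 60.3
```

Emit:
{"method": "play_rows", "body": {
  "rows": [
    {"x": 0,"y": 0,"z": 2,"yaw": 0},
    {"x": 0,"y": 0,"z": 2,"yaw": 0},
    {"x": 0,"y": 0,"z": 0,"yaw": 0},
    {"x": 0,"y": 0,"z": 0,"yaw": 0}
  ]
}}

```text
time_s: 7.78
eef_pos: [0.4804, -0.074, 0.0989]
eef_rot: [3.141, 0.002, 1.668]
contact_force: [-6.0, -0.8, 13.8]
opening: 0.0377
grip_force: 62.1
```

Emit:
{"method": "play_rows", "body": {
  "rows": [
    {"x": 0,"y": 0,"z": 2,"yaw": 0},
    {"x": 0,"y": 0,"z": 2,"yaw": 0},
    {"x": 0,"y": 0,"z": 0,"yaw": 0},
    {"x": 0,"y": 0,"z": 0,"yaw": 0}
  ]
}}

```text
time_s: 8.12
eef_pos: [0.4806, -0.0759, 0.0972]
eef_rot: [3.141, 0.006, 1.667]
contact_force: [-9.2, -2.6, 29.0]
opening: 0.0379
grip_force: 61.1
```

Contact near the nut top with 29 N. The lateral force suggests a small shift towards −x. I'll ease off, shift and turn slowly, watching for a drop.

Emit:
{"method": "play_rows", "body": {
  "rows": [
    {"x": 0,"y": -0.5,"z": -2,"yaw": 0},
    {"x": 0,"y": -0.5,"z": 0,"yaw": 0},
    {"x": 0,"y": 0,"z": 0,"yaw": 0}
  ]
}}

```text
time_s: 8.37
eef_pos: [0.4805, -0.0753, 0.0978]
eef_rot: [3.138, 0.004, 1.667]
contact_force: [-4.6, -2.1, 16.7]
opening: 0.0378
grip_force: 59.7
```

Emit:
{"method": "play_rows", "body": {
  "rows": [
    {"x": 0,"y": 0,"z": 0,"yaw": -0.04},
    {"x": 0,"y": 0,"z": 0,"yaw": -0.04},
    {"x": 0,"y": 0,"z": 0,"yaw": -0.04},
    {"x": 0,"y": 0,"z": 0,"yaw": 0}
  ]
}}

```text
time_s: 8.7
eef_pos: [0.482, -0.0747, 0.0977]
eef_rot: [3.135, 0.004, 1.788]
contact_force: [-1.0, -1.2, 13.2]
opening: 0.038
grip_force: 59.6
```

Emit:
{"method": "play_rows", "body": {
  "rows": [
    {"x": 0,"y": 0,"z": 0,"yaw": -0.05},
    {"x": 0,"y": 0,"z": 0,"yaw": -0.05},
    {"x": 0,"y": 0,"z": 0,"yaw": -0.05},
    {"x": 0,"y": 0,"z": 0,"yaw": 0}
  ]
}}

```text
time_s: 9.03
eef_pos: [0.4831, -0.0735, 0.0978]
eef_rot: [3.133, 0.004, 1.939]
contact_force: [0.8, 0.1, 11.2]
opening: 0.0377
grip_force: 59.3
```

Emit:
{"method": "play_rows", "body": {
  "rows": [
    {"x": 0,"y": 0,"z": 0,"yaw": -0.05},
    {"x": 0,"y": 0,"z": 0,"yaw": -0.05},
    {"x": 0,"y": 0,"z": 0,"yaw": -0.05},
    {"x": 0,"y": 0,"z": 0,"yaw": 0}
  ]
}}

```text
time_s: 9.37
eef_pos: [0.4836, -0.0726, 0.0978]
eef_rot: [3.133, 0.005, 2.09]
contact_force: [2.0, 1.5, 10.4]
opening: 0.038
grip_force: 59.2
```

Emit:
{"method": "play_rows", "body": {
  "rows": [
    {"x": 0,"y": 0,"z": 0,"yaw": -0.05},
    {"x": 0,"y": 0,"z": 0,"yaw": -0.05},
    {"x": 0,"y": 0,"z": 0,"yaw": -0.05},
    {"x": 0,"y": 0,"z": 0,"yaw": 0}
  ]
}}

```text
time_s: 9.7
eef_pos: [0.4836, -0.072, 0.0979]
eef_rot: [3.133, 0.005, 2.24]
contact_force: [0.9, 1.1, 11.3]
opening: 0.0377
grip_force: 59.2
```

No drop yet, so I'll check lateral alignment with a combined scene and wrist view.

```bash
python3 - <<'E'
from h import *
o=observe(); print(o["time_s"],o["eef_pos"],o["eef_rot"],o["joint_pos"],o["contact_force"],o["wrist_torque"])
a=grab_frame("scene"); m=camera_model("wrist"); b=grab_frame("wrist"); ms=camera_model("scene")
import pickle; pickle.dump((m,ms,o),open("w5.pkl","wb"))
cv2.imwrite("pics/w5.png",b); cv2.imwrite("pics/s5f.png",a)
u,v=map(int,proj(ms,[.479,-.072,.06])); print(u,v)
s,t=map(int,proj(m,[.479,-.072,.07])); print(s,t)
A=cv2.resize(a[v-50:v+50,u-40:u+40],(480,600),interpolation=cv2.INTER_CUBIC)
t0=max(0,t-100); B=cv2.resize(b[t0:t0+300,s-80:s+80],(320,600),interpolation=cv2.INTER_CUBIC); print(v-50,u-40,t0,s-80)
cv2.imwrite("pics/s5.png",np.hstack([A,B]))
E
```

```text
9.7 [ 0.48364623 -0.07198704  0.09785122] [3.13281423 0.00546177 2.24019666] [ 0.71402639  0.40476208 -0.7581165   1.85220754  0.32578597  1.00190985
  0.49012351] [ 0.94663224  1.0677009  11.31556783] [ 0.61647866 -0.17086603  0.01549732]
323 253
270 244
203 283 144 190
```

View pics/s5.png

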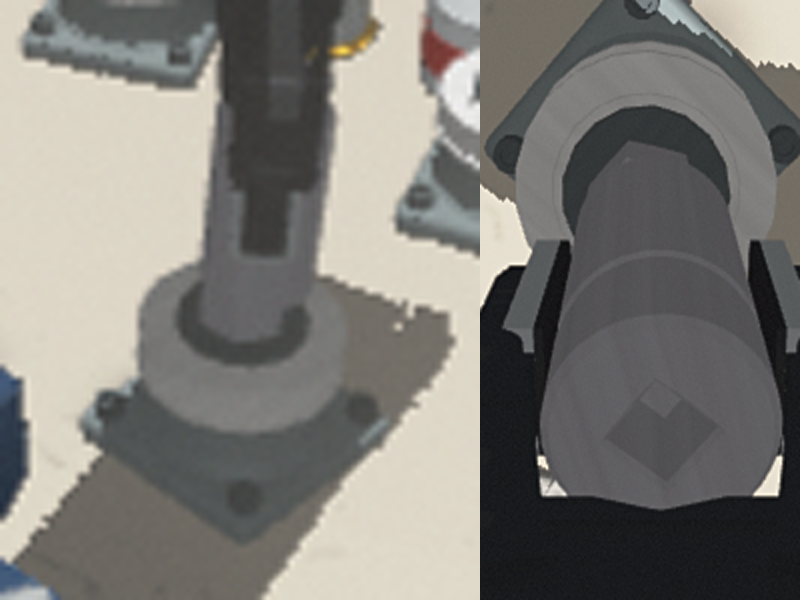

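The wrist view shows the washer centred at about column 646, the socket to its right at about 661, and the nut peeking out at upper left (600–690,150). So the socket is off sideways; I'll quantify it.

```bash
python3 - <<'E'
from h import *
import pickle; m,ms,o=pickle.load(open("w5.pkl","rb"))
w=lambda u,v,z:ray(m,190+(u-480)/2,144+v/2,z)[:2]
T=R.from_euler('xyz',o["eef_rot"]).as_matrix()[:2,:2]
# pulley outer rim z~.053, washer z .057; washer top at v=105 -> centre v via radius: project circle
top=np.mean([w(*p,.142) for p in [(657,378),(721,430),(666,482),(604,437)]],0)
from scipy.optimize import least_squares
pts=[w(*p,.057) for p in [(562,190),(575,150),(600,122),(652,105),(700,122),(722,155),(730,185)]]
r=least_squares(lambda c:[np.hypot(*(p-c[:2]))-.023 for p in pts],[.479,-.072]);c=r.x
pp=[w(*p,.053) for p in [(517,180),(540,105),(580,62),(640,40),(700,55),(745,95),(777,180)]]
r2=least_squares(lambda c:[np.hypot(*(p-c[:2]))-.036 for p in pp],[.479,-.072])
# rim/lower body edges at v=230 approx: socket lower, left 578.. right 742
print("top",top,"washer",c,np.abs(r.fun).max(),"pulley",r2.x,np.abs(r2.fun).max())
for k in (c,r2.x):print("need tool shift mm",T.T@(k-top)*1000)
# scene
s=lambda u,v,z:ray(ms,283+u/6,203+v/6,z)[:2]
ws=[s(*p,.057) for p in [(177,315),(190,345),(240,363),(290,345),(310,315)]]
r3=least_squares(lambda c:[np.hypot(*(p-c))-.023 for p in ws],[.479,-.072]);print("scene washer",r3.x,r3.fun)
for z in(.074,.1,.13):
  u,v=proj(ms,[*r3.x,z]);u=(u-283)*6;v=(v-203)*6;print("axis px",z,u,v)
E
```

```text
top [ 0.48919991 -0.07822467] washer [ 0.48108524 -0.07266769] 0.0007780003865760256 pulley [ 0.47938899 -0.07059084] 0.0014113578881302033
need tool shift mm [ 9.39289397 -2.91472109]
need tool shift mm [12.0740567 -2.9560561]
scene washer [ 0.47682123 -0.07381438] [-0.0010986   0.00059754  0.00087786 -0.00181899  0.00077027]
axis px 0.074 243.9781303619618 278.113768710302
axis px 0.1 248.6560595095915 217.3471859734086
axis px 0.13 254.27642535245138 144.33829352902347
```

The socket has slid about 5 mm along the pads (tool −x) and sits about 3 mm off in tool y; its angle is unchanged. I'll lift a little, correct and press again at this yaw, which matches the second drive-to-bore option.

Emit:
{"method": "play_rows", "body": {
  "rows": [
    {"x": 0,"y": 0,"z": -7,"yaw": 0},
    {"x": 0,"y": 0,"z": -7,"yaw": 0},
    {"x": 2.7,"y": -1.6,"z": 0,"yaw": 0},
    {"x": 2.8,"y": -1.6,"z": 0,"yaw": 0},
    {"x": 0,"y": 0,"z": 0,"yaw": 0}
  ]
}}

```text
time_s: 10.22
eef_pos: [0.4712, -0.0712, 0.1077]
eef_rot: [-3.14, -0.001, 2.238]
contact_force: [-0.2, 0.4, -2.0]
opening: 0.0377
grip_force: 60.1
```

```bash
cat > chk.py <<'E'
from h import *
import pickle,sys
o=observe(); print(o["time_s"],o["eef_pos"],o["eef_rot"],o["contact_force"],o["wrist_torque"],o["joint_pos"][6])
a=grab_frame("scene"); m=camera_model("wrist"); b=grab_frame("wrist"); ms=camera_model("scene")
n=sys.argv[1]; pickle.dump((m,ms,o),open(n+".pkl","wb"))
s,t=map(int,proj(m,[.479,-.0725,.07])); t0=max(0,t-60); s0=max(0,s-80)
A=cv2.resize(a[203:303,283:363],(480,600),interpolation=cv2.INTER_CUBIC)
B=cv2.resize(b[t0:t0+300,s0:s0+160],(320,600),interpolation=cv2.INTER_CUBIC); print(B.shape,t0,s0,b[t0:].shape)
cv2.imwrite(f"pics/{n}.png",np.hstack([A,B]))
E
python3 chk.py w6
```

```text
10.2167 [ 0.47120077 -0.07117905  0.10766358] [-3.13951381e+00 -1.46138810e-03  2.23790994e+00] [-0.19495221  0.39645474 -1.97337311] [-0.03500791  0.01594722 -0.00135696] 0.5041686143194614
(600, 320, 3) 192 208 (228, 560, 3)
```

View pics/w6.png

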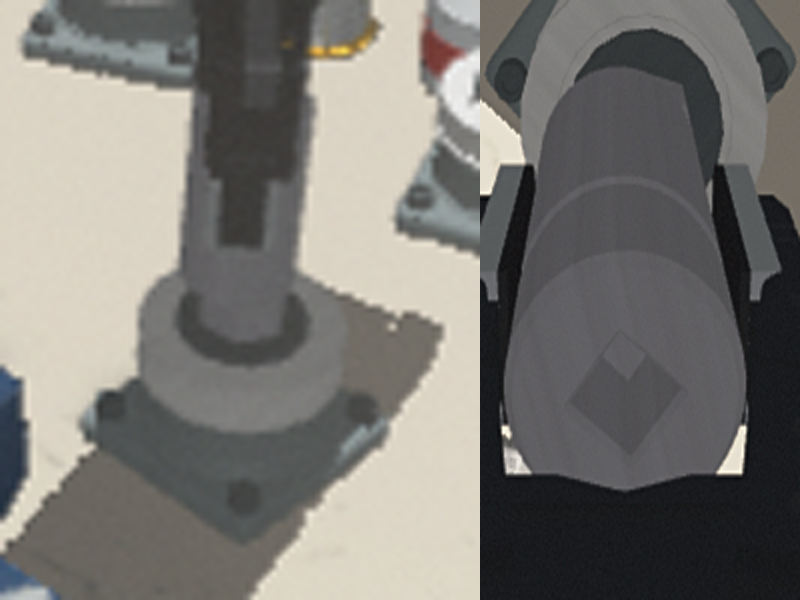

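The crop shows the socket back in its original place in the grip, with the square centre at (626,393). The 5 mm was elastic deflection under load, so my correction overshot. I'll measure in this free state.

```bash
python3 - <<'E'
from h import *
import pickle; m,ms,o=pickle.load(open("w6.pkl","rb"))
from scipy.optimize import least_squares
w=lambda u,v,z:ray(m,208+(u-480)/2,192+v*.38,z)[:2]
y=o["eef_rot"][2];T=R.from_euler('xyz',o["eef_rot"]).as_matrix()[:2,:2]
def fit(P,z,r):
  P=[w(*p,z) for p in P];s=least_squares(lambda c:[np.hypot(*(p-c))-r for p in P],[.479,-.072]);return s.x,np.abs(s.fun).max()
W=fit([(723,105),(715,75),(690,42),(650,30),(600,50),(576,80)],.057,.023);print("washer",W)
Q=fit([(522,100),(767,110)],.053,.036);print("pulley",Q)
for z in (.152,.1545,.157):
  t=np.mean([w(*p,z) for p in [(620,331),(683,387),(632,455),(568,403)]],0); print(z,t,"shift",T.T@(W[0]-t)*1e3,T.T@(Q[0]-t)*1e3,"rel tcp",T.T@(t-o["eef_pos"][:2])*1e3)
# redo fits using w1: first clear view
m1={'vertical_fov': 60.592810752236005,'cx':279.515,'cy':209.467,'xyz':np.array([ 0.54091803, -0.04218052,  0.30219747]),'orientation':[ 2.86531510e+00,  2.31410335e-03, -1.23054006e+00]}
w=lambda u,v,z:ray(m1,183+u/4,142+v/4,z)[:2]
print(fit([(305,258),(558,258),(438,133),(435,381)],.057,.023), fit([(232,245),(632,250),(430,45),(440,442)],.053,.036))
E
```

```text
washer (array([ 0.47976017, -0.07035029]), np.float64(0.0005024103747515926))
pulley (array([ 0.48010462, -0.07176944]), np.float64(6.247075544363323e-09))
0.152 [ 0.47331219 -0.0720575 ] shift [-2.64829866  6.12186868] [-3.97631174  5.51441459] rel tcp [-1.99649249  1.11522303]
0.1545 [ 0.47218287 -0.07064004] shift [-4.46060145  6.13205267] [-5.78861453  5.52459858] rel tcp [-0.1841897   1.10503904]
0.157 [ 0.47105355 -0.06922258] shift [-6.27290424  6.14223666] [-7.60091732  5.53478257] rel tcp [1.62811309 1.09485505]
(array([ 0.47957444, -0.07180569]), np.float64(0.0006368799737950931)) (array([ 0.48013874, -0.07183787]), np.float64(0.0008676640669962599))
```

Emit:
{"method": "play_rows", "body": {
  "rows": [
    {"x": -2,"y": 2.6,"z": 0,"yaw": 0},
    {"x": -2,"y": 2.7,"z": 0,"yaw": 0},
    {"x": 0,"y": 0,"z": 4,"yaw": 0},
    {"x": 0,"y": 0,"z": 4,"yaw": 0},
    {"x": 0,"y": 0,"z": 0,"yaw": 0}
  ]
}}

```text
time_s: 10.73
eef_pos: [0.4786, -0.0711, 0.0991]
eef_rot: [-3.14, -0.002, 2.238]
contact_force: [-0.5, -0.9, -2.3]
opening: 0.0381
grip_force: 60.2
```

Emit:
{"method": "play_rows", "body": {
  "rows": [
    {"x": 0,"y": 0,"z": 2,"yaw": 0},
    {"x": 0,"y": 0,"z": 2,"yaw": 0},
    {"x": 0,"y": 0,"z": 0,"yaw": 0},
    {"x": 0,"y": 0,"z": 0,"yaw": 0}
  ]
}}

```text
time_s: 11.07
eef_pos: [0.4795, -0.0708, 0.0962]
eef_rot: [3.141, -0.0, 2.238]
contact_force: [-0.7, 0.4, -2.7]
opening: 0.0377
grip_force: 60.2
```

It has gone below the previous contact height with no force, so it is entering.

Emit:
{"method": "play_rows", "body": {
  "rows": [
    {"x": 0,"y": 0,"z": 2,"yaw": 0},
    {"x": 0,"y": 0,"z": 2,"yaw": 0},
    {"x": 0,"y": 0,"z": 0,"yaw": 0},
    {"x": 0,"y": 0,"z": 0,"yaw": 0}
  ]
}}

```text
time_s: 11.4
eef_pos: [0.4794, -0.0705, 0.092]
eef_rot: [3.141, -0.001, 2.238]
contact_force: [0.1, 3.1, -4.1]
opening: 0.0372
grip_force: 60.2
```

Emit:
{"method": "play_rows", "body": {
  "rows": [
    {"x": 0,"y": 0,"z": 2,"yaw": 0},
    {"x": 0,"y": 0,"z": 2,"yaw": 0},
    {"x": 0,"y": 0,"z": 0,"yaw": 0},
    {"x": 0,"y": 0,"z": 0,"yaw": 0}
  ]
}}

```text
time_s: 11.73
eef_pos: [0.4794, -0.0705, 0.088]
eef_rot: [3.141, -0.001, 2.238]
contact_force: [0.5, 3.1, -3.4]
opening: 0.0375
grip_force: 60.1
```

Emit:
{"method": "play_rows", "body": {
  "rows": [
    {"x": 0.4,"y": 0.3,"z": 2,"yaw": 0},
    {"x": 0,"y": 0,"z": 2,"yaw": 0},
    {"x": 0,"y": 0,"z": 1,"yaw": 0},
    {"x": 0,"y": 0,"z": 0,"yaw": 0},
    {"x": 0,"y": 0,"z": 0,"yaw": 0}
  ]
}}

```text
time_s: 12.15
eef_pos: [0.4793, -0.0705, 0.0833]
eef_rot: [-3.141, -0.0, 2.238]
contact_force: [-1.1, 3.4, 0.4]
opening: 0.038
grip_force: 60.6
```

Emit:
{"method": "play_rows", "body": {
  "rows": [
    {"x": 0,"y": 0,"z": 2,"yaw": 0},
    {"x": 0,"y": 0,"z": 1,"yaw": 0},
    {"x": 0,"y": 0,"z": 0,"yaw": 0},
    {"x": 0,"y": 0,"z": 0,"yaw": 0}
  ]
}}

```text
time_s: 12.48
eef_pos: [0.4795, -0.0705, 0.083]
eef_rot: [-3.14, 0.001, 2.238]
contact_force: [-8.4, 3.2, 20.3]
opening: 0.0375
grip_force: 62.0
```

Seated: TCP 0.083 matches the tray grip height plus 57 mm, with a 20 N push. I'll turn in small steps and watch wrist torque to find where the nut is taken up.

```bash
python3 -c "
from h import *
o=observe();print(o['wrist_torque'],o['contact_force'],o['joint_pos'][6])"
```

```text
[ 0.75035581  1.85253255 -0.06639932] [-8.38309178  3.15900679 20.34888628] 0.46671918332078394
```

Emit:
{"method": "play_rows", "body": {
  "rows": [
    {"x": 0,"y": 0,"z": 0,"yaw": -0.04},
    {"x": 0,"y": 0,"z": 0,"yaw": 0},
    {"x": 0,"y": 0,"z": 0,"yaw": 0}
  ]
}}

```text
time_s: 12.73
eef_pos: [0.4796, -0.0702, 0.083]
eef_rot: [-3.14, 0.001, 2.278]
contact_force: [-8.7, 4.8, 19.9]
opening: 0.0379
grip_force: 61.7
```

```bash
python3 -c "
from h import *
o=observe();print(o['wrist_torque'],o['contact_force'])"
```

```text
[ 0.82667041  1.82358235 -0.12738718] [-8.74972146  4.81322825 19.93376318]
```

Emit:
{"method": "play_rows", "body": {
  "rows": [
    {"x": 0,"y": 0,"z": 0,"yaw": -0.04},
    {"x": 0,"y": 0,"z": 0,"yaw": 0},
    {"x": 0,"y": 0,"z": 0,"yaw": 0}
  ]
}}

```text
time_s: 12.98
eef_pos: [0.4794, -0.0701, 0.083]
eef_rot: [-3.14, 0.001, 2.318]
contact_force: [-8.5, 4.5, 19.4]
opening: 0.0376
grip_force: 61.7
```

```bash
python3 -c "
from h import *
o=observe();print(o['wrist_torque'],o['contact_force'])"
```

```text
[ 0.89516733  1.80302792 -0.15538944] [-8.48508351  4.48869337 19.35137328]
```

Emit:
{"method": "play_rows", "body": {
  "rows": [
    {"x": 0,"y": 0,"z": 0,"yaw": -0.04},
    {"x": 0,"y": 0,"z": 0,"yaw": 0},
    {"x": 0,"y": 0,"z": 0,"yaw": 0}
  ]
}}

```text
time_s: 13.23
eef_pos: [0.4793, -0.0701, 0.083]
eef_rot: [-3.14, 0.001, 2.358]
contact_force: [-9.8, 4.0, 20.9]
opening: 0.0376
grip_force: 61.7
```

```bash
python3 -c "
from h import *
o=observe();print(o['wrist_torque'],o['contact_force'])"
```

```text
[ 0.84139717  1.85989132 -0.12089895] [-9.84137041  3.9548134  20.89834152]
```

Emit:
{"method": "play_rows", "body": {
  "rows": [
    {"x": 0,"y": 0,"z": 0,"yaw": -0.04},
    {"x": 0,"y": 0,"z": 0,"yaw": 0},
    {"x": 0,"y": 0,"z": 0,"yaw": 0}
  ]
}}

```text
time_s: 13.48
eef_pos: [0.4793, -0.0701, 0.083]
eef_rot: [-3.14, 0.0, 2.398]
contact_force: [-8.9, 3.0, 20.9]
opening: 0.0376
grip_force: 61.6
```

```bash
python3 -c "
from h import *
o=observe();print(o['wrist_torque'],o['contact_force'])"
```

```text
[ 0.86794839  1.87458457 -0.16527193] [-8.92486678  3.03646866 20.87644057]
```

Emit:
{"method": "play_rows", "body": {
  "rows": [
    {"x": 0,"y": 0,"z": 0,"yaw": -0.04},
    {"x": 0,"y": 0,"z": 0,"yaw": 0},
    {"x": 0,"y": 0,"z": 0,"yaw": 0}
  ]
}}

```text
time_s: 13.73
eef_pos: [0.4792, -0.0701, 0.083]
eef_rot: [-3.14, 0.0, 2.438]
contact_force: [-9.5, 4.9, 20.6]
opening: 0.0379
grip_force: 61.6
```

```bash
python3 -c "
from h import *
o=observe();print(o['wrist_torque'],o['contact_force'])"
```

```text
[ 0.88934279  1.94787095 -0.13449151] [-9.45745029  4.86706916 20.64286736]
```

Emit:
{"method": "play_rows", "body": {
  "rows": [
    {"x": 0,"y": 0,"z": 0,"yaw": -0.04},
    {"x": 0,"y": 0,"z": 0,"yaw": 0},
    {"x": 0,"y": 0,"z": 0,"yaw": 0}
  ]
}}

```text
time_s: 13.98
eef_pos: [0.4791, -0.0701, 0.083]
eef_rot: [-3.14, 0.0, 2.478]
contact_force: [-9.7, 3.7, 20.6]
opening: 0.0374
grip_force: 61.6
```

```bash
python3 -c "
from h import *
o=observe();print(o['wrist_torque'],o['contact_force'])"
```

```text
[ 0.86642937  1.93371543 -0.1210841 ] [-9.73562963  3.66547382 20.64039205]
```

Emit:
{"method": "play_rows", "body": {
  "rows": [
    {"x": 0,"y": 0,"z": 0,"yaw": -0.04},
    {"x": 0,"y": 0,"z": 0,"yaw": 0},
    {"x": 0,"y": 0,"z": 0,"yaw": 0}
  ]
}}

```text
time_s: 14.23
eef_pos: [0.4791, -0.0702, 0.083]
eef_rot: [-3.14, -0.0, 2.518]
contact_force: [-9.7, 4.3, 21.0]
opening: 0.0373
grip_force: 61.6
```

```bash
python3 -c "
from h import *
o=observe();print(o['wrist_torque'],o['contact_force'])"
```

```text
[ 0.85341329  1.95692942 -0.15585037] [-9.65440007  4.34811994 21.00507148]
```

Emit:
{"method": "play_rows", "body": {
  "rows": [
    {"x": 0,"y": 0,"z": 0,"yaw": -0.04},
    {"x": 0,"y": 0,"z": 0,"yaw": 0},
    {"x": 0,"y": 0,"z": 0,"yaw": 0}
  ]
}}

```text
time_s: 14.48
eef_pos: [0.479, -0.0702, 0.083]
eef_rot: [-3.139, -0.0, 2.557]
contact_force: [-10.1, 3.9, 21.4]
opening: 0.0378
grip_force: 61.6
```

```bash
python3 -c "
from h import *
o=observe();print(o['wrist_torque'],o['contact_force'])"
```

```text
[ 0.9148133   1.98162611 -0.18094468] [-10.14571726   3.89136575  21.38353567]
```

Torque settled at about 0.15 N m after roughly 0.04–0.08 rad, in line with the expected take-up. From the measured angles plus 0.1 rad play, final yaw should be about 3.345, so 0.79 rad remain.

Emit:
{"method": "play_rows", "body": {
  "rows": [
    {"x": 0,"y": 0,"z": 0,"yaw": -0.06},
    {"x": 0,"y": 0,"z": 0,"yaw": -0.06},
    {"x": 0,"y": 0,"z": 0,"yaw": -0.06},
    {"x": 0,"y": 0,"z": 0,"yaw": -0.06},
    {"x": 0,"y": 0,"z": 0,"yaw": -0.06}
  ]
}}

```text
time_s: 14.9
eef_pos: [0.4786, -0.0704, 0.083]
eef_rot: [-3.139, -0.002, 2.859]
contact_force: [-10.6, 3.3, 23.6]
opening: 0.0374
grip_force: 61.6
```

```bash
python3 -c "
from h import *
o=observe();print(o['wrist_torque'],o['joint_pos'])"
```

```text
[ 0.82634128  2.28067932 -0.35110709] [ 0.79865112  0.47136677 -0.89252005  1.86762771  0.43274622  1.01150865
  1.0102246 ]
```

Emit:
{"method": "play_rows", "body": {
  "rows": [
    {"x": 0,"y": 0,"z": 0,"yaw": -0.06},
    {"x": 0,"y": 0,"z": 0,"yaw": -0.06},
    {"x": 0,"y": 0,"z": 0,"yaw": -0.06},
    {"x": 0,"y": 0,"z": 0,"yaw": -0.06},
    {"x": 0,"y": 0,"z": 0,"yaw": -0.06}
  ]
}}

```text
time_s: 15.32
eef_pos: [0.4782, -0.0708, 0.083]
eef_rot: [-3.139, -0.003, -3.124]
contact_force: [-11.7, 2.8, 25.0]
opening: 0.0377
grip_force: 61.5
```

Emit:
{"method": "play_rows", "body": {
  "rows": [
    {"x": 0,"y": 0,"z": 0,"yaw": -0.06},
    {"x": 0,"y": 0,"z": 0,"yaw": -0.06},
    {"x": 0,"y": 0,"z": 0,"yaw": -0.05},
    {"x": 0,"y": 0,"z": 0,"yaw": 0},
    {"x": 0,"y": 0,"z": 0,"yaw": 0}
  ]
}}

```text
time_s: 15.73
eef_pos: [0.4781, -0.071, 0.083]
eef_rot: [-3.139, -0.004, -2.956]
contact_force: [-13.2, 0.8, 25.5]
opening: 0.038
grip_force: 61.4
```

```bash
python3 - <<'E'
from h import *
import pickle
o=observe();print(o['wrist_torque'],o['contact_force'],o['joint_pos'],o["eef_pos"],o["eef_rot"])
m=camera_model("wrist");a=grab_frame("wrist");pickle.dump((m,o),open("w7.pkl","wb"))
cv2.imwrite("pics/w7.png",cv2.resize(a[240:390,180:380],None,fx=4,fy=4,interpolation=cv2.INTER_CUBIC))
E
```

```text
[ 0.69519598  2.62002776 -0.12056738] [-13.20788346   0.84745524  25.45497389] [ 0.87013969  0.51951125 -1.00485307  1.86560795  0.50949196  1.04378712
  1.41131232] [ 0.47807137 -0.07098175  0.08299   ] [-3.13931356 -0.00432077 -2.95638795]
```

View pics/w7.png

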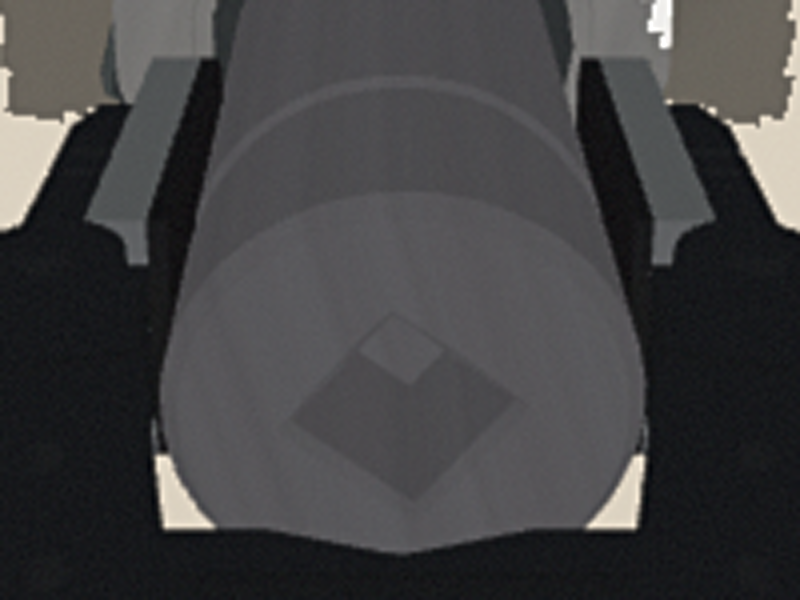

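The last view shows the socket still square in the jaws, with corners (395,312), (524,400), (416,500) and (290,418). I'll compute the achieved angle.

```bash
python3 - <<'E'
from h import *
import pickle
def ang(m,P,z):
  c=[ray(m,*p,z)[:2] for p in P]; d=[c[0]-c[2],c[1]-c[3]]
  return [np.degrees(np.arctan2(v[1],v[0]))%90 for v in d]
s=[]
for n,P,z in [("w2",[(177+u/4,143+v/4) for u,v in[(425,237),(483,288),(432,345),(375,292)]],.078),
 ("w3",[(186+u/4,269+v/4) for u,v in[(371,182),(497,272),(388,377),(265,298)]],.186),
 ("w5",[(190+(u-480)/2,144+v/2) for u,v in[(657,378),(721,430),(666,482),(604,437)]],.142),
 ("w6",[(208+(u-480)/2,192+v*.38) for u,v in[(620,331),(683,387),(632,455),(568,403)]],.154),
 ("w7",[(180+u/4,240+v/4) for u,v in[(395,312),(524,400),(416,500),(290,418)]],.127)]:
  d=pickle.load(open(n+".pkl","rb")); m=d if isinstance(d,dict) else d[0]
  cy=np.degrees(m["orientation"][2])+90; a=ang(m,P,z); print(n,cy,a,(np.mean(a)-cy)%90)
E
```

```text
w2 104.91683230957894 [np.float64(18.667328070630973), np.float64(17.107300264457724)] 2.97048185796541
w3 104.80875234917553 [np.float64(19.175359923005814), np.float64(22.254747541739242)] 5.90630138319699
w5 128.3639443751629 [np.float64(42.601579382036675), np.float64(41.994966974224546)] 3.9343288029677126
w6 128.30377900384062 [np.float64(44.64141763369102), np.float64(45.34495431937781)] 6.689406972693803
w7 190.69321932307366 [np.float64(16.29158946096743), np.float64(15.869002334667499)] 5.387076574743787
```

The socket turned 66° relative to the nut's starting angle. Less about 6° of play, the nut has moved about 60°. It is still seated (TCP 0.083) and gripped, so I'm handing in.

```bash
python3 -c "
from rig import *
print(job_done())"
```

```text
the job is handed in; nothing more can be done
None
```

I handed the job in: I slackened the nearest unit's nut by about one flat (estimated 60° ± 3°; the nut's own angle can't be seen under the socket) with the 27 mm socket, which is still gripped and fully seated; I tried no other socket.

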